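Clamp a glued slide case on its sloping stand

ROBOT

A 6-joint arm with a two-finger parallel gripper is mounted at the origin on a cart in front of the work surface, level with it; the furniture and walls round the work are solid. World frame = base frame: x ahead of the robot, y to its left, z up, the work surface at z = 0. Lengths are in m, angles in rad, forces in N, time in s.
With the tool pointing down it reaches from about 0.35 to 0.85 m from the base axis. Payload 8.1 kg.
Tool frame: the origin (TCP) lies between the finger pads; the fingertips stand 14 mm ahead of it and the grasp point (between the pads) lies 5 mm behind it (robot.tip_reach is the z of the fingertips in the tool frame, in m); z points along the fingers, y is the line along which they close (so a half turn about z gives the same grasp; the last joint's range is limited). The gripper opens to 93 mm and grips with 3 to 60 N. Pads are 15 mm wide; open, the fingers measure 128 mm over their backs; the gripper's body (75 mm by 188 mm) begins 65 mm behind the grasp point.
Start: joints at [1.195, 0.13, 1.488, -0, 1.523, -0.085], TCP at [0.172, 0.575, 0.202] pointing down, gripper open.
Joint ranges: [-2.96, 2.96], [-0.89, 2.26], [0.02, 2.5], [-1.34, 4.48], [0, 2.73], [-2.66, 2.66]. Speed limits (rad/s): [2.39, 2.39, 2.79, 3.14, 3.14, 3.14].

INTERFACE

Orientations are given as a rotation vector (axis times angle).
In Python, from plant import robot gives the robot as it stands. The module is installed in compiled form; this text tells all that it offers.
- The arm moves only by the shell command python3 -m handwheel 'ROWS' [FORCE]. ROWS is JSON, a list of rows, each a list of 7 numbers: the closure, from -1 (fully open) to 1 (shut), then the shift along the tool's x, y, z each as a share of 100 cm, from -1 to 1, then the turn, a rotation vector about the tool's x, y, z each as a share of 180 degrees, from -1 to 1. In form: [[grip, tx, ty, tz, rx, ry, rz], ...]. A call has 1 to 20 rows; each row is the pose to reach, as a shift and turn from the pose commanded when the call began, along the tool's axes at that moment, turning the shorter way round; what a row does not reach only later rows make up. A row lasts 1/8 s, in which the tool goes at most 62.5 mm and 10.7 degrees, less where a joint would pass 70% of its speed; a pose out of reach is approached as far as the arm can. A call with a number of a shift or a turn outside -1 to 1 is refused whole. A call with a gripper value outside its range is refused whole. The fingers move at their own pace and stop on an object; FORCE is the grip in N (left out, the last holds). Time passes only in rows, so rows that repeat a pose let the fingers close. It gives the time, the measured TCP pose, the force, the opening and the grip force at its end, in the units of the state.
- robot.read_state(): the state, without advancing time (a new reading comes with each control period).
- robot.read_camera(name): name is "side" or "top"; returns a dict with "frame" (384x512x3 uint8, red, green, blue), "fx", "fy", "cx", "cy" (pixels), "rvec" (rotation vector, rad) and "tvec" (3), from world to camera coordinates, as OpenCV has them. Camera axes: x right, y down, z forward; pixel columns grow to the right and rows downward; lengths in m; the calibration is good to about 2 mm. A picture is of the moment at which its call begins. There is no depth.
- robot.close_job(): hands the job in; it is judged then, once.
Trained networks look in a picture, given as the dict that the camera call returned (one of the last four; its "shot" number tells which), for a name from the list of things; names that differ only in an ending like _2 or _b are one class to them, and where a whole thing is asked for, a point or a joint stands for the part that bears it (a point fixed in the world has none). Each returns a list of dicts, best first, with "conf" (0 to 1); they miss things now and then, are a little off and sometimes report something else, mostly with a low value. They report only what shows in the picture. A call takes as long as a camera call.
- robot.regions_of(picture, name): "mask" (384x512 bool, what is visible of it) and "rect" ([left, top, right, bottom] in pixels, round what is visible of it).
The state is a dict: "t": time; "q": joint angles; "dq": joint speeds; "joint_torque": joint torques, N m; "tool_pos": TCP position; "orientation": TCP orientation; "force": force on the tool from outside, world axes, zero at the start; "wrist_torque": the same for the moment, N m; "opening": finger opening in m; "gripper_force": force on a finger pad.
Only numpy, scipy, OpenCV 4.12 (cv2) and the standard library are available. Lean on these libraries where they do the work, as an engineer would, in place of code of your own. Each camera call takes 0.05 s, during which the arm holds its last target. There are 200 camera calls.

TASK

The lid of the white slide case has just been glued and must be held shut while it sets. Push the case along the ledge of the sloping stand until its end is fully home against the end stop, then slide the clamp's free jaw down the bar until its rubber foot presses on the lid and the jaw tilts and binds, then tighten the wing handle clockwise by a good quarter turn and let go. Leave the sample cup, the bottle and the swab pack alone.

Things in the scene. Friction and masses are not known exactly. Their poses are not given: they have to be found in the camera images.
- deck: Sloping top, 170 x 340 mm, of a grey stand fixed on the desk (place and yaw vary). x up the slope, away from the robot; y left along the ledge; z square to the surface, leaning 30 degrees back to the robot. Origin on the surface at the ledge's inner face, half way along. Surface x -14 to 156, y -170 to 170 mm. A 14 mm high aluminium ledge runs along x = 0.
- stop_face (a point): Middle of the end stop's face, which looks to deck -y: an aluminium block 26 mm high at the left end of the slope, face at deck y = +150 mm, spanning deck x 15 to 110 mm. Axes as the deck.
- bar_top (a point): Top of the clamp's steel bar, 10 x 22 mm (deck x, y), that stands square to the slope at its upper edge, at deck x = 142, y = 40.5 mm, up to 128 mm above the surface. The free jaw slides on it. Axes as the deck.
- slide_case: The work: closed flat white case, loose, 216 x 128 x 36 mm (own x, y, z), 0.17 to 0.35 kg. Origin: centre of its underside; ends at own x +109 mm (faces the stop) and -107 mm. Lies against the ledge (deck x about 63 mm), own x along deck y, 40 to 90 mm short of the stop; home, its origin is at deck y = 41 mm and its lid's middle under the foot. Slides with 1 to 4 N.
- jaw (a joint): Slide of the free jaw down the bar (deck -z), m: 0 at the top, range 0 to 0.050, starts at 0 to 0.022. The foot meets the lid at about 0.040 (2 mm sooner per radian of screw). 2 to 4 N moves it down; it stays where it is left.
- tilt (a joint): Tilt of the free jaw on the bar, rad: 0 square to the bar, grows as the foot is pushed up by the work (the handle end rises). At about 0.035 the slot binds on the bar and the jaw can no longer slide back up; 0.04 to 0.06 when tight. Falls back to 0 when unloaded.
- screw (a joint): Turn of the wing handle, rad: grows clockwise seen from above along the screw, range 0 to 2.6, starts at 0 to 0.3; 1 rad drives the foot 2 mm down. The foot's rubber gives 1 mm per 5 N; once the jaw binds, a quarter turn (1.57 rad) makes about 10 N. It stays where it is left; turning needs 0.1 to 0.15 N m.
- jaw_press (a point): Top of the raised thumb pad, 24 x 20 mm (deck x, y), 9 mm above the free jaw's arm (20 mm wide along deck y, 18 mm thick), between the bar's axis (38 mm up the slope) and the screw's axis (37 mm down the slope): press here with closed fingertips to slide the jaw down. Axes as the deck's while the jaw is not tilted.
- handle (a point): Grip point of the black wing handle, on the screw's axis, 12 mm under its top. The wing is 13 mm thick (own x), 36 mm long (own y), 26 mm high (own z, up along the screw); the jaw's arm lies 24 mm below this point, the bar's axis 75 mm up the slope. At screw = 0 the wing's length lies along deck y and own x points up the slope.
- foot: Black rubber foot, 22 mm across, under the screw. Origin at the centre of its underside. At deck x = 67, y = 40.5 mm, 76 mm above the slope with jaw and screw at 0.
- sample_cup: Bystander: sample cup with a lid, 62 mm across, 69 mm high, to the left of the stand; origin at the centre of its underside. Not to be moved.
- reagent: Bystander: small brown bottle with a dark cap, 36 mm across, 67 mm high, to the right of the stand; origin at the centre of its underside. Not to be moved.
- swab_pack: Bystander: flat square pack 51 x 51 x 9 mm, in front of the stand's left end; origin at the centre of its underside. Not to be moved.

How it is judged:
By the outcome, as a careful person would: the job done as asked, in the order asked, and still so for the second after the job is handed in, with the robot touching nothing.
It also fails if it takes over 62 s, if anything falls off the work surface, if the arm or the gripper's body presses on something with over 40 N, if the wrist force passes 120 N, or if a joint passes its speed limit or range.

## Working session

There is one attempt and no reset: what is moved stays moved. The work goes in short steps, Python scripts to look and compute and a shell command to move; the robot and the scene stay as the last step left them, time stands still between calls to the robot, and variables do not carry over. Pictures are saved under pics/ and viewed, at most 10 in all, crops included, and the job is handed in when it is done.

```bash
mkdir -p pics; ls
python3 - <<'E'
from plant import robot
import cv2,numpy as np
ims=[]
for n in("side","top"):
    p=robot.read_camera(n)
    cv2.imwrite(f"pics/{n}0.png",p["frame"][:,:,::-1])
    print(n,p["fx"],p["fy"],p["cx"],p["cy"],p["rvec"],p["tvec"])
    for k in("deck","slide_case","jaw","handle","foot","jaw_press","sample_cup","reagent","swab_pack"):
        r=robot.regions_of(p,k)
        for d in r[:1]:
            ys,xs=np.nonzero(d["mask"]); print(k,round(d["conf"],2),d["rect"],xs.mean().round(1),ys.mean().round(1))
print(robot.read_state())
E
```

```text
pics
side 365.6349757481426 365.6349757481426 253.96864029397943 191.46734721959086 [ 2.14693198 -0.0449891   0.04767901] [-0.59091701  0.13118548  1.0200019 ]
deck 0.58 [228.7, 165.4, 306.1, 284.2] 268.6 225.2
slide_case 0.7 [223.7, 168.0, 268.1, 201.3] 246.3 181.2
jaw 0.89 [229.4, 168.2, 270.9, 199.7] 247.3 181.2
handle 0.66 [226.0, 166.0, 308.9, 284.2] 267.9 225.8
foot 0.33 [309.7, 297.7, 329.0, 326.3] 318.3 311.6
jaw_press 0.9 [226.6, 165.2, 269.7, 200.8] 246.9 180.8
sample_cup 0.86 [214.5, 170.5, 235.1, 201.7] 223.5 185.3
reagent 0.68 [312.6, 295.2, 327.3, 325.1] 318.5 311.2
swab_pack 0.68 [196.3, 207.4, 214.2, 220.3] 205.1 213.6
top 477.14924941194477 477.14924941194477 256.49377037829765 192.164806506117 [ 2.18781703 -2.13406151  0.15490816] [-0.03208397  0.60067166  1.45566311]
deck 0.57 [197.5, 156.2, 314.8, 223.8] 252.8 183.4
slide_case 0.61 [222.0, 168.6, 296.2, 222.3] 262.2 192.8
jaw 0.74 [238.8, 174.5, 255.0, 214.6] 245.4 194.8
handle 0.45 [243.1, 203.9, 252.5, 214.4] 247.7 209.7
foot 0.25 [235.6, 173.4, 255.8, 214.5] 245.2 194.8
jaw_press 0.54 [233.4, 171.6, 257.1, 213.8] 245.4 193.9
sample_cup 0.58 [171.8, 210.1, 190.1, 227.5] 180.8 219.6
swab_pack 0.59 [211.9, 232.5, 227.4, 250.9] 218.3 240.9
{'t': 1.0, 'q': array([ 1.19460491e+00,  1.30404328e-01,  1.48817894e+00, -2.31429480e-06,
        1.52296443e+00, -8.53701586e-02]), 'dq': array([ 0.00099672,  0.00202679, -0.00062742, -0.00094247,  0.00012938,
       -0.00061282]), 'joint_torque': array([-1.88969898e-04, -5.59767652e+01, -4.92061865e+01,  7.67049543e-02,
        2.29619443e-02, -1.51313833e-05]), 'tool_pos': array([0.17201599, 0.57484236, 0.20194421]), 'orientation': array([4.55210822e-01, 3.10842545e+00, 6.79115408e-05]), 'force': array([ 0.26252546, -0.37836934,  0.20060755]), 'wrist_torque': array([-0.02675639, -0.01647642,  0.02552887]), 'gripper_force': 0.0, 'opening': 0.0928879107088925}
```

Run:
```python
import cv2
a=cv2.imread("pics/side0.png")[150:340,180:340]; b=cv2.imread("pics/top0.png")[140:265,160:330]
cv2.imwrite("pics/side0c.png",cv2.resize(a,None,fx=3.1,fy=3.1,interpolation=cv2.INTER_CUBIC))
cv2.imwrite("pics/top0c.png",cv2.resize(b,None,fx=4.5,fy=4.5,interpolation=cv2.INTER_CUBIC))
```

```text
(no output)
```

View pics/side0c.png

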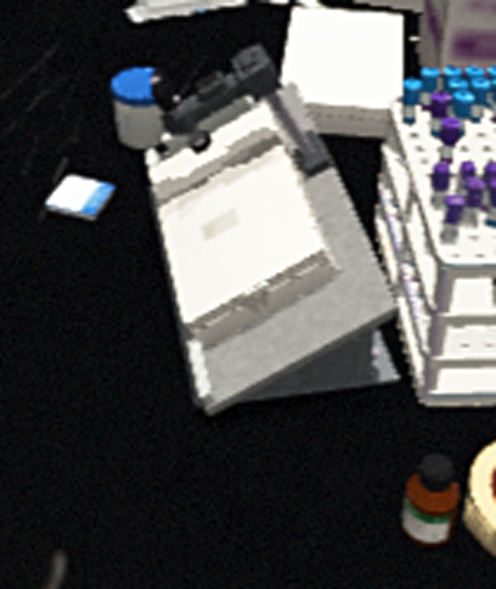

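View pics/top0c.png

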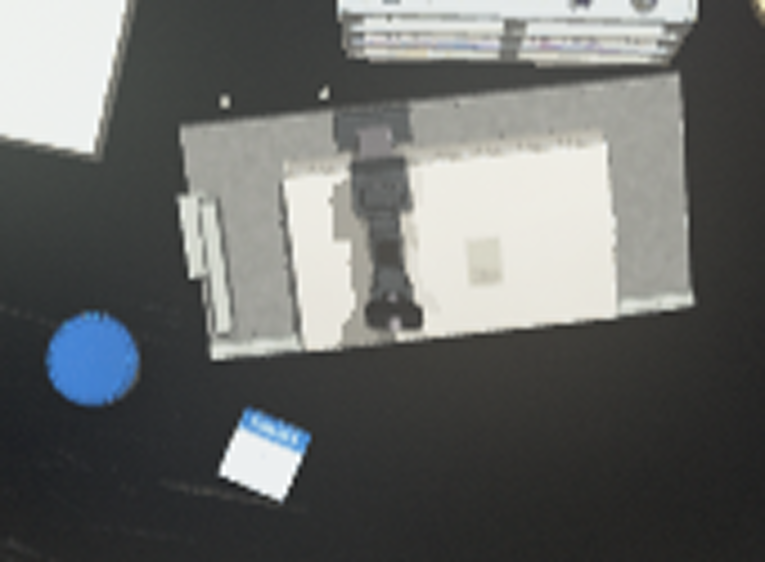

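```bash
cat > h.py <<'E'
import numpy as np,cv2
from scipy.spatial.transform import Rotation as R
from scipy.optimize import least_squares
from plant import robot
def proj(p,X): return cv2.projectPoints(np.float64(X).reshape(-1,1,3),np.array(p["rvec"]),np.array(p["tvec"]),np.array([[p["fx"],0,p["cx"]],[0,p["fy"],p["cy"]],[0,0,1]]),None)[0].reshape(-1,2)
def deckR(yaw): return R.from_euler("ZY",[yaw,-np.pi/6])
def dw(d,X): # deck mm -> world
    return np.array(d[:3])+deckR(d[3]).apply(np.atleast_2d(X)/1000.)
E
python3 - <<'E'
from h import *
T=robot.read_camera("top");S=robot.read_camera("side")
c=lambda L,s,o:np.array(L)/s+o
tD=c([(181,127),(680,73),(694,303),(212,359)],4.5,[160,140]); sD=c([(395,315)],3.1,[180,150])
tC=c([(607,142),(616,318)],4.5,[160,140]); sC=c([(335,262),(190,335)],3.1,[180,150])
tH=c([(393,312)],4.5,[160,140]); sH=c([(162,88)],3.1,[180,150]); sF=c([(200,142)],3.1,[180,150])
D=[(156,170,0),(156,-170,0),(-14,-170,14),(-14,170,14)]
def res(v):
    d=v[:4]; C=[(127,v[4]-107,36),(-1,v[4]-107,36)]
    return np.concatenate([proj(T,dw(d,D))-tD,proj(S,dw(d,D[1:2]))-sD,proj(T,dw(d,C))-tC,proj(S,dw(d,C))-sC,
      proj(T,dw(d,(67,40.5,v[5])))-tH,proj(S,dw(d,(67,40.5,v[5])))-sH,proj(S,dw(d,(67,40.5,v[6])))-sF])
f=lambda v:res(v).ravel()
r=least_squares(f,[.5,.1,.05,.1,-20,110,60],loss="soft_l1",x_scale=[.1,.1,.1,.1,50,50,50])
print(r.x.round(4)); print(res(r.x).round(1).tolist())
d=r.x[:4]; np.save("d.npy",r.x)
for n,X in(("case end low",(63,r.x[4]-107,0)),("end top",(63,r.x[4]-107,36)),("press",(104,40.5,110)),("handle",(67,40.5,r.x[5])),("bar",(142,40.5,128)),("stop",(62,150,26))): print(n,dw(d,X).round(3))
E
```

```text
[ 5.543000e-01 -2.900000e-02  1.530000e-02  1.301000e-01 -7.974100e+00
  1.519448e+02  8.665350e+01]
[[-0.4, -1.0], [-0.2, -0.4], [-0.4, 0.8], [-0.4, -0.4], [1.7, 0.3], [0.4, -1.0], [0.5, -1.5], [-2.2, -1.2], [-0.7, 0.0], [0.2, 0.8], [-0.4, 0.8], [-0.4, 0.3]]
case end low [[ 0.623 -0.136  0.047]]
end top [[ 0.605 -0.138  0.078]]
press [[0.584 0.016 0.163]]
handle [[0.531 0.009 0.18 ]]
bar [[0.608 0.019 0.197]]
stop [[0.575 0.125 0.069]]
```

```bash
cat >> h.py <<'E'
def overlay(T,S,v,fn,extra=()):
    d=v[:4];y0,y1=v[4]-107,v[4]+109
    def box(x0,x1,ya,yb,z0,z1):
        P=np.array([(x,y,z) for x in(x0,x1) for y in(ya,yb) for z in(z0,z1)]); 
        return [(P[i],P[j]) for i in range(8) for j in range(i) if (P[i]!=P[j]).sum()==1]
    segs=[(box(-14,156,-170,170,0,0.01),(0,0,255)),(box(-1,127,y0,y1,0,36),(0,255,0)),(box(15,110,150,165,0,26),(255,0,0)),(box(137,147,29.5,51.5,0,128),(255,0,255)),(box(-14,0,-170,170,0,14),(0,160,255))]+list(extra)
    out=[]
    for p,(x0,y0_,w,h),s in((S,(215,155,100,135),4),(T,(190,145,135,90),3)):
        im=cv2.resize(np.ascontiguousarray(p["frame"][y0_:y0_+h,x0:x0+w,::-1]),None,fx=s,fy=s,interpolation=cv2.INTER_CUBIC)
        for B,col in segs:
            for a,b in B:
                q=((proj(p,dw(d,[a,b]))+.5-[x0,y0_])*s).round().astype(int); cv2.line(im,tuple(map(int,q[0])),tuple(map(int,q[1])),col,1)
        out.append(im)
    H=max(o.shape[0] for o in out)
    cv2.imwrite(fn,np.hstack([cv2.copyMakeBorder(o,0,H-o.shape[0],0,0,0) for o in out])[:600,:800])
E
python3 - <<'E'
from h import *
overlay(robot.read_camera("top"),robot.read_camera("side"),np.load("d.npy"),"pics/ov1.png")
E
```

```text
(no output)
```

View pics/ov1.png

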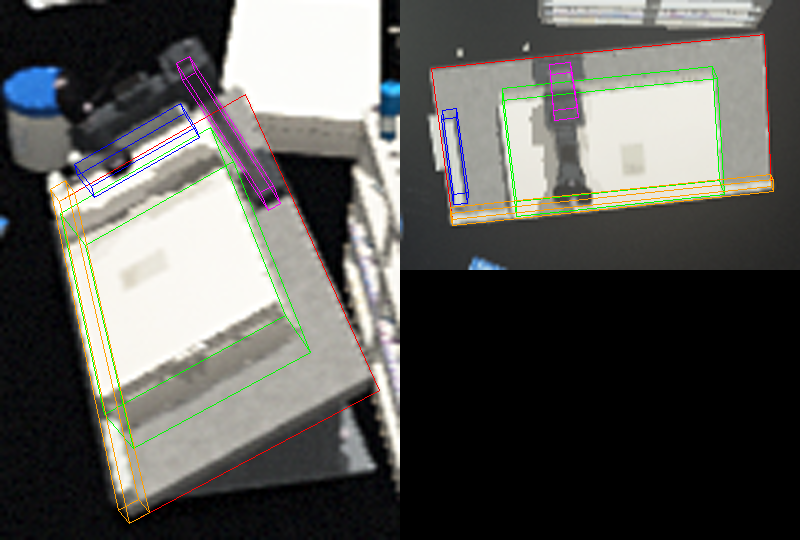

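```bash
cat > fit.py <<'E'
from h import *
T=robot.read_camera("top");S=robot.read_camera("side")
c=lambda L,s,o:np.array(L)/s+np.array(o)-.3
tD=c([(181,127),(680,73),(694,303),(212,359)],4.5,[160,140]); sD=c([(378,390)],4,[215,155])
tC=c([(607,142),(616,318),(285,178)],4.5,[160,140]); sC=c([(281,306),(101,399),(299,343)],4,[215,155])
tS=c([(215,197),(230,335)],4.5,[160,140]); sL=c([(53,180)],4,[215,155])
tH=c([(393,312)],4.5,[160,140]); sH=c([(162,88)],3.1,[180,150]); sF=c([(120,165)],4,[215,155])
D=[(156,170,0),(156,-170,0),(-14,-170,14),(-14,170,14)]
def res(v):
    d=v[:4]; C=[(127,v[4]-107,36),(-1,v[4]-107,36)]
    return np.concatenate([proj(T,dw(d,D))-tD,proj(S,dw(d,(156,-170,-v[7])))-sD,proj(T,dw(d,C+[(127,v[4]+109,36)]))-tC,proj(S,dw(d,C+[(127,v[4]-107,0)]))-sC,
      proj(T,dw(d,[(110,150,26),(15,150,26)]))-tS,proj(S,dw(d,D[3]))-sL,
      proj(T,dw(d,(67,40.5,v[5])))-tH,proj(S,dw(d,(67,40.5,v[5])))-sH,proj(S,dw(d,(67,40.5,v[6])))-sF])
f=lambda v:res(v).ravel()
r=least_squares(f,[.5,.1,.05,.1,-20,110,60,5],loss="soft_l1",x_scale=[.1,.1,.1,.1,50,50,50,10])
print(r.x.round(4)); print(res(r.x).round(1).tolist())
d=r.x[:4]; np.save("d.npy",r.x); overlay(T,S,r.x,"pics/ov2.png")
E
python3 fit.py
```

```text
[ 5.522000e-01 -2.810000e-02  2.110000e-02  1.264000e-01 -6.028500e+00
  1.469825e+02  7.935980e+01  7.943000e+00]
[[-0.4, -0.6], [0.3, 0.4], [-0.1, 1.8], [-0.6, 0.3], [0.4, -0.2], [0.0, -0.1], [0.1, -0.5], [-0.4, -1.0], [-0.2, -0.3], [-0.5, 1.1], [1.6, -0.5], [0.2, 0.4], [0.6, -1.8], [-1.5, 0.3], [-0.0, 0.8], [0.1, 0.3], [0.0, -0.0]]
```

View pics/ov2.png

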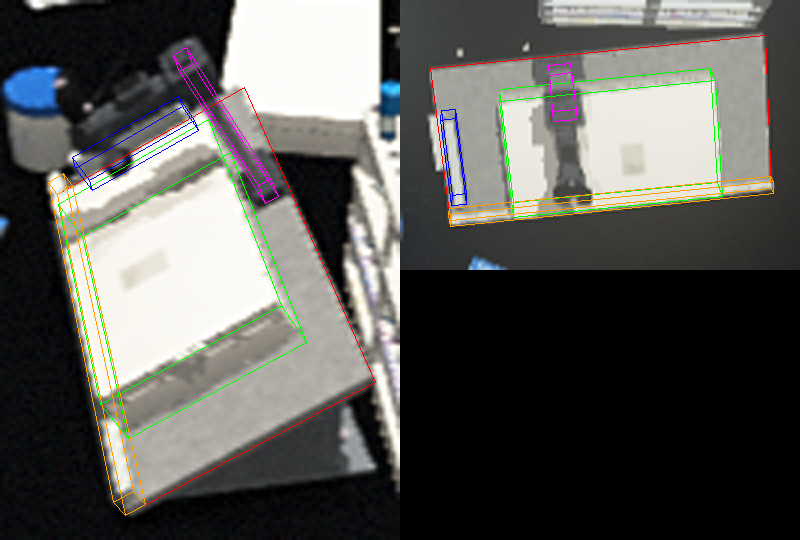

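```bash
cat >> h.py <<'E'
def go(X,phi,half=False,zoff=0):
    """row for fingertip at deck X (mm), closing axis at angle phi(deg) from deck x about deck z"""
    v=np.load("d.npy"); s=robot.read_state(); Rd=deckR(v[3])
    Rt=Rd*R.from_euler("z",phi+180*half,degrees=True)*R.from_matrix(np.array([[0,1,0],[1,0,0],[0,0,-1]]).T) # tool y=deck x, tool z=-deck z
    p=dw(v,X)[0]-Rt.apply([0,0,robot.tip_reach])
    R0=R.from_rotvec(s["orientation"]); 
    print(X,"shift",R0.inv().apply(p-s["tool_pos"]).round(4).tolist(),"turn",((R0.inv()*Rt).as_rotvec()/np.pi).round(4).tolist(),"tcp",p.round(3))
def st():
    s=robot.read_state(); v=np.load("d.npy"); R0=R.from_rotvec(s["orientation"])
    tip=s["tool_pos"]+R0.apply([0,0,robot.tip_reach])
    print("t",round(s["t"],2),"tip deck",(deckR(v[3]).inv().apply(tip-v[:3])*1000).round(1),"F deck",deckR(v[3]).inv().apply(s["force"]).round(1),"q",s["q"].round(2),"open",round(s["opening"],4))
E
python3 - <<'E'
from h import *
print(robot.tip_reach); st()
for h in(0,1): go((55,-136,150),0,h)
go((55,-136,15),0,0)
E
```

```text
0.014
t 1.3 tip deck [-177.4  646.1  295. ] F deck [-1.2 -0.  -0. ] q [ 1.19  0.13  1.49 -0.    1.52 -0.09] open 0.0933
(55, -136, 150) shift [-0.5607, -0.6069, 0.0113] turn [-0.1476, -0.096, 0.3584] tcp [ 0.535 -0.167  0.191]
(55, -136, 150) shift [-0.5607, -0.6069, 0.0113] turn [0.1074, -0.1651, -0.6161] tcp [ 0.535 -0.167  0.191]
(55, -136, 15) shift [-0.6224, -0.5796, 0.1282] turn [-0.1476, -0.096, 0.3584] tcp [ 0.602 -0.159  0.074]
```

```bash
python3 -m handwheel '[[1,0,0,-0.13,0,0,0],[1,0,0,-0.13,0,0,0],[1,-0.56,-0.607,-0.13,-0.1476,-0.096,0.3584],[1,-0.56,-0.607,-0.13,-0.1476,-0.096,0.3584],[1,-0.56,-0.607,-0.13,-0.1476,-0.096,0.3584],[1,-0.56,-0.607,-0.13,-0.1476,-0.096,0.3584],[1,-0.56,-0.607,-0.13,-0.1476,-0.096,0.3584],[1,-0.56,-0.607,-0.13,-0.1476,-0.096,0.3584],[1,-0.56,-0.607,-0.13,-0.1476,-0.096,0.3584],[1,-0.56,-0.607,-0.13,-0.1476,-0.096,0.3584],[1,-0.56,-0.607,-0.13,-0.1476,-0.096,0.3584],[1,-0.56,-0.607,-0.13,-0.1476,-0.096,0.3584],[1,-0.56,-0.607,-0.13,-0.1476,-0.096,0.3584],[1,-0.56,-0.607,-0.13,-0.1476,-0.096,0.3584],[1,-0.56,-0.607,-0.13,-0.1476,-0.096,0.3584],[1,-0.56,-0.607,-0.13,-0.1476,-0.096,0.3584]]' 20
python3 - <<'E'
from h import *
st(); go((55,-136,60),0,0); go((55,-136,15),0,0)
E
```

```text
t: 3.3
tool_pos: [0.5346, -0.1703, 0.332]
orientation: [1.815, 2.056, 0.551]
force: [1.1, 0.7, 0.6]
opening: 0.0005
gripper_force: 0.0
t 3.3 tip deck [ 124.8 -138.8  272.9] F deck [ 1.3  0.5 -0.1] q [-0.65 -0.47  1.89  0.37  1.35 -0.79] open 0.0005
(55, -136, 60) shift [0.0029, -0.0699, 0.2128] turn [0.0001, 0.0004, -0.0006] tcp [ 0.58  -0.162  0.113]
(55, -136, 15) shift [0.003, -0.0699, 0.2578] turn [0.0001, 0.0004, -0.0006] tcp [ 0.602 -0.159  0.074]
```

```bash
python3 -m handwheel '[[1,0.003,-0.07,0.05,0,0,0],[1,0.003,-0.07,0.1,0,0,0],[1,0.003,-0.07,0.15,0,0,0],[1,0.003,-0.07,0.2,0,0,0],[1,0.003,-0.07,0.23,0,0,0],[1,0.003,-0.07,0.245,0,0,0],[1,0.003,-0.07,0.256,0,0,0],[1,0.003,-0.07,0.256,0,0,0]]'
python3 - <<'E'
from h import *
st()
T=robot.read_camera("top");S=robot.read_camera("side")
tip=[((-7.5,0,0),0)]
B=[(np.array((55+a,-136,0+z)),np.array((55+b,-136,z2+0))) for a,b,z,z2 in((-17,17,16,16),(-17,-17,16,60),(17,17,16,60))]
overlay(T,S,np.load("d.npy"),"pics/ov3.png",[(B,(255,255,0))])
E
```

```text
t: 4.3
tool_pos: [0.6007, -0.1555, 0.0747]
orientation: [1.814, 2.059, 0.551]
force: [0.2, 0.3, 0.0]
opening: 0.0006
gripper_force: 0.0
t 4.3 tip deck [  54.5 -132.5   16.3] F deck [ 0.3  0.2 -0.1] q [-0.53 -0.13  2.09  0.44  0.8  -0.91] open 0.0006
```

View pics/ov3.png

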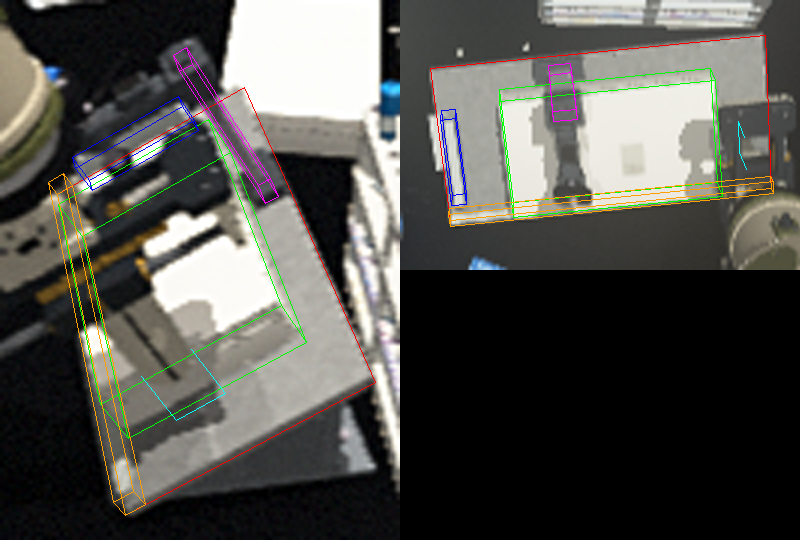

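```bash
python3 -m handwheel '[[1,0.006,0,0,0,0,0],[1,0.012,0,0,0,0,0],[1,0.018,0,0,0,0,0],[1,0.023,0,0,0,0,0],[1,0.028,0,0,0,0,0],[1,0.033,0,0,0,0,0],[1,0.038,0,0,0,0,0],[1,0.042,0,0,0,0,0],[1,0.045,0,0,0,0,0],[1,0.045,0,0,0,0,0]]'
python3 - <<'E'
from h import *
st()
E
```

```text
t: 5.65
tool_pos: [0.5952, -0.1109, 0.0752]
orientation: [1.813, 2.058, 0.552]
force: [-0.3, -0.1, -0.4]
opening: 0.0
gripper_force: 0.0
t 5.65 tip deck [ 55.  -87.6  16.7] F deck [-0.5 -0.  -0.2] q [-0.45 -0.19  2.15  0.4   0.78 -0.8 ] open 0.0
```

Run:
```python
from h import *
T=robot.read_camera("top");S=robot.read_camera("side")
overlay(T,S,np.load("d.npy"),"pics/ov4.png")
```

```text
(no output)
```

View pics/ov4.png

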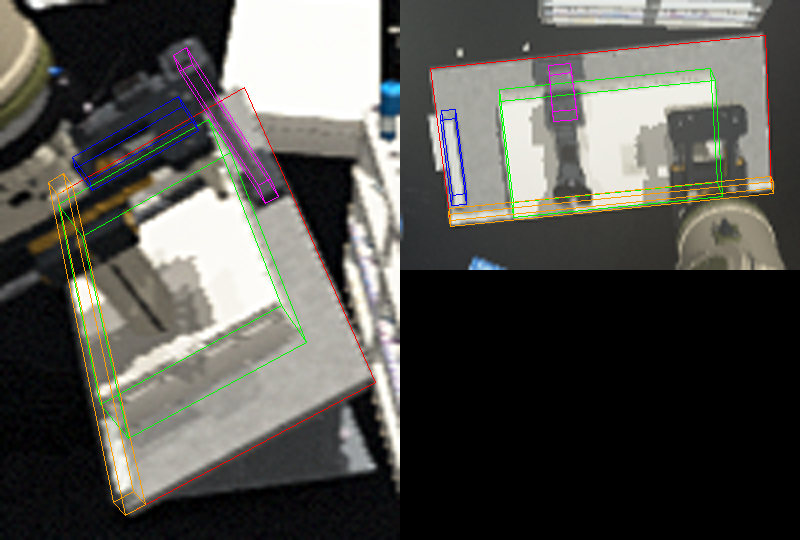

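Run:
```python
from h import *
T=robot.read_camera("top");S=robot.read_camera("side");s=robot.read_state();v=np.load("d.npy")
R0=R.from_rotvec(s["orientation"])
loc=np.array([(x,y,.014) for x in(-.0075,.0075) for y in(-.0175,.0175)]+[(0,0,.014),(0,0,-.01),(0,0,-.06)])
W=s["tool_pos"]+R0.apply(loc); out=[]
for p,(x0,y0,w,h) in((S,(225,200,66,75)),(T,(270,160,55,60))):
    im=cv2.resize(np.ascontiguousarray(p["frame"][y0:y0+h,x0:x0+w,::-1]),None,fx=6.5,fy=6.5,interpolation=cv2.INTER_CUBIC)
    for i,q in enumerate((proj(p,W)+.5-[x0,y0])*6.5):cv2.circle(im,tuple(map(int,q)),3,(0,0,255) if i<4 else (0,255,255),1)
    out.append(cv2.copyMakeBorder(im,0,488-im.shape[0],0,0,0))
cv2.imwrite("pics/tip.png",np.hstack(out)[:,:800])
for n in("slide_case","deck"):
  for p in(S,T):
    for r in robot.regions_of(p,n)[:1]:print(n,r["conf"],r["rect"])
```

```text
slide_case 0.76 [233.5, 188.9, 288.8, 266.3]
slide_case 0.87 [221.7, 170.6, 293.6, 216.9]
deck 0.81 [198.6, 156.7, 314.8, 224.4]
```

View pics/tip.png

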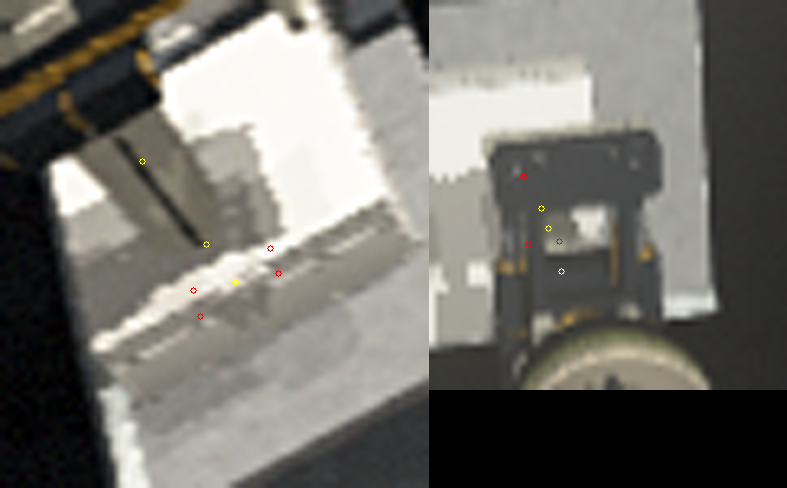

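```bash
python3 -m handwheel '[[1,0,0,-0.015,0,0,0],[1,-0.03,0,-0.015,0,0,0],[1,-0.055,0,-0.015,0,0,0],[1,-0.055,0,0,0,0,0],[1,-0.055,0,0.008,0,0,0],[1,-0.055,0,0.011,0,0,0],[1,-0.055,0,0.011,0,0,0]]'; python3 -c "
from h import *
st()"; python3 -m handwheel '[[1,0,0,0.002,0,0,0],[1,0,0,0.004,0,0,0],[1,0,0,0.006,0,0,0],[1,0,0,0.006,0,0,0]]'; python3 -c "
from h import *
st()"
```

```text
t: 6.92
tool_pos: [0.6075, -0.1645, 0.0655]
orientation: [1.813, 2.059, 0.552]
force: [-0.2, -1.3, 0.8]
opening: 0.0006
gripper_force: 0.0
t 6.92 tip deck [  54.9 -142.3    5.6] F deck [ 0.1 -1.2  0.9] q [-0.54 -0.08  2.07  0.45  0.79 -0.94] open 0.0006
t: 7.42
tool_pos: [0.6105, -0.1645, 0.0603]
orientation: [1.813, 2.058, 0.552]
force: [-0.1, -0.7, 0.6]
opening: 0.0001
gripper_force: 0.0
t 7.42 tip deck [  54.8 -142.7   -0.4] F deck [ 0.1 -0.7  0.6] q [-0.54 -0.07  2.06  0.46  0.77 -0.94] open 0.0001
```

```bash
for i in 1 ; do python3 -m handwheel '[[1,0,0,0.002,0,0,0],[1,0,0,0.004,0,0,0],[1,0,0,0.006,0,0,0],[1,0,0,0.006,0,0,0]]'; done; python3 -c "
from h import *
st()"
```

```text
t: 7.92
tool_pos: [0.6135, -0.1641, 0.055]
orientation: [1.814, 2.058, 0.551]
force: [-0.4, -0.6, 0.7]
opening: 0.0004
gripper_force: 0.0
t 7.92 tip deck [  54.7 -142.6   -6.5] F deck [-0.  -0.5  0.9] q [-0.54 -0.05  2.06  0.46  0.76 -0.94] open 0.0004
```

```bash
python3 -m handwheel '[[1,0,0,0.002,0,0,0],[1,0,0,0.004,0,0,0],[1,0,0,0.005,0,0,0],[1,0,0,0.005,0,0,0]]'; python3 -c "
from h import *
st()"
```

```text
t: 8.43
tool_pos: [0.616, -0.1638, 0.0508]
orientation: [1.813, 2.058, 0.551]
force: [-0.1, -0.4, 1.0]
opening: 0.0007
gripper_force: 0.0
t 8.43 tip deck [  54.9 -142.7  -11.4] F deck [ 0.3 -0.4  0.9] q [-0.53 -0.04  2.06  0.47  0.75 -0.94] open 0.0007
```

```bash
python3 -m handwheel '[[1,0.006,0,0,0,0,0],[1,0.012,0,0,0,0,0],[1,0.018,0,0,0,0,0],[1,0.024,0,0,0,0,0],[1,0.028,0,0,0,0,0],[1,0.032,0,0,0,0,0],[1,0.036,0,0,0,0,0]]'; python3 -c "
from h import *
st()"
```

```text
t: 9.3
tool_pos: [0.6115, -0.1281, 0.0511]
orientation: [1.813, 2.058, 0.551]
force: [-0.3, -2.1, 1.1]
opening: 0.0002
gripper_force: 0.7
t 9.3 tip deck [  55.1 -106.7  -11.2] F deck [ 0.1 -2.   1.2] q [-0.47 -0.09  2.1   0.43  0.73 -0.86] open 0.0002
```

```bash
cat >> h.py <<'E'
def case():
    T=robot.read_camera("top")
    for r in robot.regions_of(T,"slide_case")[:1]:print("case top rect",r["conf"],r["rect"])
E
python3 -m handwheel '[[1,0.005,0,0,0,0,0],[1,0.01,0,0,0,0,0],[1,0.014,0,0,0,0,0],[1,0.018,0,0,0,0,0]]'; python3 -c "
from h import *
st();case()"
```

```text
t: 9.8
tool_pos: [0.6092, -0.1101, 0.051]
orientation: [1.813, 2.058, 0.551]
force: [-0.8, -1.9, 1.2]
opening: 0.0006
gripper_force: 0.8
t 9.8 tip deck [ 55.  -88.5 -11.3] F deck [-0.3 -1.8  1.5] q [-0.43 -0.11  2.13  0.42  0.72 -0.82] open 0.0006
case top rect 0.82 [212.7, 170.6, 285.9, 219.4]
```

```bash
python3 -m handwheel '[[1,0.004,0,0,0,0,0],[1,0.008,0,0,0,0,0],[1,0.011,0,0,0,0,0],[1,0.014,0,0,0,0,0],[1,0.016,0,0,0,0,0]]'; python3 -c "
from h import *
st()"; python3 -m handwheel '[[1,0.001,0,0,0,0,0],[1,0.002,0,0,0,0,0],[1,0.003,0,0,0,0,0]]'; python3 -c "
from h import *
st()"
```

```text
t: 10.52
tool_pos: [0.6075, -0.0957, 0.0512]
orientation: [1.812, 2.057, 0.549]
force: [-0.9, -14.5, -2.6]
opening: 0.0006
gripper_force: 6.9
t 10.53 tip deck [ 55.2 -74.1 -11.1] F deck [ -3.7 -14.2  -0.9] q [-0.4  -0.13  2.14  0.4   0.71 -0.78] open 0.0006
t: 10.9
tool_pos: [0.6077, -0.0957, 0.0519]
orientation: [1.811, 2.053, 0.546]
force: [-2.0, -24.8, -2.0]
opening: 0.0002
gripper_force: 11.8
t 10.9 tip deck [ 55.8 -74.1 -10.6] F deck [ -5.5 -24.4   0.8] q [-0.4  -0.14  2.15  0.39  0.7  -0.77] open 0.0002
```

```bash
python3 -m handwheel '[[1,-0.01,0,0,0,0,0],[1,-0.03,-0.01,0,0,0,0],[1,-0.045,-0.023,0,0,0,0],[1,-0.045,-0.023,0.004,0,0,0],[1,-0.045,-0.023,0.006,0,0,0],[1,-0.045,-0.023,0.006,0,0,0]]'; python3 -c "
from h import *
st();case()"; python3 -m handwheel '[[1,0,0,0.0015,0,0,0],[1,0,0,0.003,0,0,0],[1,0,0,0.0045,0,0,0],[1,0,0,0.0045,0,0,0]]'; python3 -c "
from h import *
st()"
```

```text
t: 11.65
tool_pos: [0.596, -0.1375, 0.0342]
orientation: [1.813, 2.059, 0.552]
force: [-0.5, 0.5, -0.3]
opening: 0.0005
gripper_force: 0.0
t 11.65 tip deck [  32.3 -114.   -17.5] F deck [-0.5  0.5 -0. ] q [-0.5  -0.09  2.14  0.47  0.71 -0.93] open 0.0005
case top rect 0.57 [209.2, 172.3, 282.1, 220.1]
t: 12.25
tool_pos: [0.5979, -0.1379, 0.0302]
orientation: [1.813, 2.058, 0.551]
force: [0.3, -0.5, 0.1]
opening: 0.0001
gripper_force: 0.0
t 12.25 tip deck [  31.8 -114.7  -21.9] F deck [ 0.3 -0.5  0. ] q [-0.5  -0.08  2.14  0.47  0.7  -0.94] open 0.0001
```

```bash
python3 -m handwheel '[[1,0,0,0.0015,0,0,0],[1,0,0,0.003,0,0,0],[1,0,0,0.0045,0,0,0],[1,0,0,0.0045,0,0,0]]'; python3 -c "
from h import *
st()"; python3 -m handwheel '[[1,0,-0.004,0,0,0,0],[1,0,-0.008,0,0,0,0],[1,0,-0.012,0,0,0,0],[1,0,-0.012,0,0,0,0]]'; python3 -c "
from h import *
st()"
```

```text
t: 12.75
tool_pos: [0.5998, -0.1378, 0.0273]
orientation: [1.813, 2.06, 0.551]
force: [-21.7, 1.5, 22.2]
opening: 0.0007
gripper_force: 15.0
t 12.75 tip deck [  32.  -114.8  -25.4] F deck [-7.4  4.2 29.9] q [-0.5  -0.07  2.13  0.48  0.7  -0.94] open 0.0007
t: 13.25
tool_pos: [0.5914, -0.1401, 0.0225]
orientation: [1.811, 2.055, 0.552]
force: [-2.5, -0.1, 8.4]
opening: 0.0004
gripper_force: 4.4
t 13.25 tip deck [  22.2 -116.1  -25.3] F deck [2.  0.3 8.5] q [-0.51 -0.08  2.16  0.49  0.69 -0.96] open 0.0004
```

```bash
python3 -m handwheel '[[1,0,0,-0.003,0,0,0],[1,0,-0.002,-0.003,0,0,0],[1,0,-0.004,-0.003,0,0,0],[1,0,-0.006,-0.003,0,0,0],[1,0,-0.006,-0.003,0,0,0]]'; python3 -c "
from h import *
st()"; python3 -m handwheel '[[1,0,-0.002,0,0,0,0],[1,0,-0.004,0,0,0,0],[1,0,-0.006,0,0,0,0],[1,0,-0.006,0,0,0,0]]'; python3 -c "
from h import *
st()"
```

```text
t: 13.88
tool_pos: [0.5844, -0.1399, 0.0211]
orientation: [1.812, 2.056, 0.553]
force: [7.0, 2.9, 0.4]
opening: 0.0005
gripper_force: 3.0
t 13.88 tip deck [  15.5 -115.   -23. ] F deck [ 6.5  2.  -3.3] q [-0.52 -0.09  2.17  0.5   0.69 -0.98] open 0.0005
t: 14.38
tool_pos: [0.5835, -0.1413, 0.0221]
orientation: [1.807, 2.05, 0.558]
force: [24.7, 8.3, 0.3]
opening: 0.0007
gripper_force: 10.7
t 14.38 tip deck [  15.2 -116.2  -21.6] F deck [ 22.3   5.2 -12.5] q [-0.53 -0.1   2.18  0.51  0.69 -0.99] open 0.0007
```

Run:
```python
from h import *
v=np.load("d.npy"); v[:3]+=deckR(v[3]).apply([-.001,0,-.0245]); np.save("d.npy",v)
st(); go((30,-116,180),0); go((104,40.5,180),-90); go((104,40.5,140),-90)
```

```text
t 14.38 tip deck [  16.2 -116.2    2.9] F deck [ 22.3   5.2 -12.5] q [-0.53 -0.1   2.18  0.51  0.69 -0.99] open 0.0007
(30, -116, 180) shift [-0.0004, 0.0157, -0.1769] turn [0.0032, 0.001, 0.0] tcp [ 0.508 -0.151  0.182]
(104, 40.5, 180) shift [0.1561, 0.0897, -0.1767] turn [0.0033, -0.0017, 0.5] tcp [0.551 0.013 0.219]
(104, 40.5, 140) shift [0.1562, 0.0893, -0.1367] turn [0.0033, -0.0017, 0.5] tcp [0.571 0.015 0.185]
```

```bash
python3 -m handwheel '[[1,0,0.015,-0.03,0,0,0],[1,0,0.015,-0.09,0,0,0],[1,0,0.02,-0.15,0,0,0],[1,0,0.02,-0.177,0,0,0.1],[1,0.06,0.06,-0.177,0,0,0.2],[1,0.1,0.09,-0.177,0.003,-0.002,0.3],[1,0.156,0.09,-0.177,0.003,-0.002,0.5],[1,0.156,0.09,-0.177,0.003,-0.002,0.5],[1,0.156,0.09,-0.177,0.003,-0.002,0.5],[1,0.156,0.09,-0.177,0.003,-0.002,0.5],[1,0.156,0.09,-0.177,0.003,-0.002,0.5],[1,0.156,0.09,-0.177,0.003,-0.002,0.5],[1,0.156,0.09,-0.177,0.003,-0.002,0.5]]'
python3 - <<'E'
from h import *
st(); go((104,40.5,140),-90)
T=robot.read_camera("top");S=robot.read_camera("side");a=[]
for p,(x0,y0,w,h) in((S,(205,145,80,100)),(T,(220,150,53,70))):
    im=cv2.resize(p["frame"][y0:y0+h,x0:x0+w,::-1],None,fx=5.9,fy=5.9,interpolation=cv2.INTER_CUBIC); a.append(cv2.copyMakeBorder(im,0,590-im.shape[0],0,0,0))
cv2.imwrite("pics/press.png",np.hstack(a)[:,:800])
E
```

```text
t: 16.0
tool_pos: [0.5476, 0.013, 0.2148]
orientation: [-3.0, -0.185, -0.786]
force: [0.1, 0.5, -0.0]
opening: 0.0004
gripper_force: 0.0
t 16.0 tip deck [ 98.3  41.3 177.9] F deck [ 0.1  0.5 -0.1] q [-0.18 -0.57  2.16  0.17  1.07  1.22] open 0.0004
(104, 40.5, 140) shift [0.006, 0.0009, 0.0378] turn [-0.0007, 0.0035, -0.0013] tcp [0.571 0.015 0.185]
```

View pics/press.png

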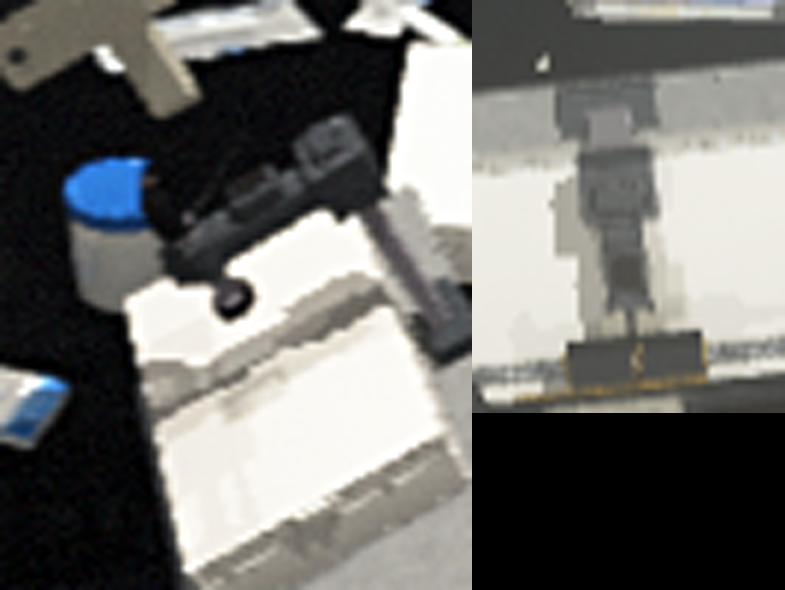

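Run:
```python
from h import *
T=robot.read_camera("top");S=robot.read_camera("side");v=np.load("d.npy");o=v.copy();o[:3]-=deckR(v[3]).apply([-.001,0,-.0245])
print("obs pad top 246.3,195.8 side 247.4,176; tip side 235.5,163.6; pad press z?")
for n,d in(("old",o),("new",v)):
  for z in(112,118,124): print(n,z,proj(T,dw(d,(104,40.5,z))).round(1),proj(S,dw(d,(104,40.5,z))).round(1))
s=robot.read_state();W=s["tool_pos"]+R.from_rotvec(s["orientation"]).apply([[0,0,.014],[0,0,-.01],[0,0,-.05]])
print(proj(T,W).round(1).tolist(),proj(S,W).round(1).tolist())
```

```text
obs pad top 246.3,195.8 side 247.4,176; tip side 235.5,163.6; pad press z?
old 112 [[245.3 193.1]] [[250.6 180.8]]
old 118 [[245.4 193.9]] [[249.5 179.2]]
old 124 [[245.5 194.7]] [[248.4 177.6]]
new 112 [[245.  190.1]] [[254.7 187.4]]
new 118 [[245.1 190.9]] [[253.6 185.8]]
new 124 [[245.2 191.7]] [[252.6 184.3]]
[[245.9, 201.0], [246.3, 204.4], [247.0, 210.3]] [[240.7, 170.7], [236.1, 163.9], [228.2, 152.2]]
```

```bash
python3 -m handwheel '[[1,0.006,0.001,0.01,0,0.0035,0],[1,0.006,0.001,0.025,0,0.0035,0],[1,0.006,0.001,0.038,0,0.0035,0],[1,0.006,0.001,0.041,0,0.0035,0],[1,0.006,0.001,0.044,0,0.0035,0],[1,0.006,0.001,0.047,0,0.0035,0],[1,0.006,0.001,0.050,0,0.0035,0],[1,0.006,0.001,0.053,0,0.0035,0],[1,0.006,0.001,0.056,0,0.0035,0]]'; python3 -c "
from h import *
st()"; python3 -m handwheel '[[1,0,0,0.003,0,0,0],[1,0,0,0.006,0,0,0],[1,0,0,0.009,0,0,0],[1,0,0,0.012,0,0,0]]'; python3 -c "
from h import *
st()"
```

```text
t: 17.32
tool_pos: [0.5808, 0.0162, 0.1697]
orientation: [-2.995, -0.19, -0.805]
force: [-1.0, 0.1, 0.5]
opening: 0.0004
gripper_force: 0.7
t 17.32 tip deck [104.7  40.3 122.2] F deck [-0.6  0.2  0.9] q [-0.16 -0.44  2.16  0.18  0.93  1.21] open 0.0004
t: 17.82
tool_pos: [0.5868, 0.0169, 0.1592]
orientation: [-2.995, -0.19, -0.804]
force: [0.1, 0.1, 1.1]
opening: 0.0003
gripper_force: 0.7
t 17.82 tip deck [104.7  40.4 110. ] F deck [0.6 0.1 0.9] q [-0.15 -0.41  2.15  0.18  0.9   1.21] open 0.0003
```

```bash
python3 -m handwheel '[[1,0,0,0.003,0,0,0],[1,0,0,0.006,0,0,0],[1,0,0,0.009,0,0,0],[1,0,0,0.012,0,0,0]]'; python3 -c "
from h import *
st()"; python3 -m handwheel '[[1,0,0,0.002,0,0,0],[1,0,0,0.004,0,0,0],[1,0,0,0.005,0,0,0]]'; python3 -c "
from h import *
st()"
```

```text
t: 18.32
tool_pos: [0.5926, 0.0177, 0.1487]
orientation: [-2.995, -0.19, -0.804]
force: [-0.6, 0.4, 2.1]
opening: 0.0007
gripper_force: 0.7
t 18.32 tip deck [104.5  40.4  98. ] F deck [0.6 0.5 2.1] q [-0.15 -0.38  2.15  0.18  0.87  1.21] open 0.0007
t: 18.7
tool_pos: [0.5949, 0.0181, 0.1442]
orientation: [-2.995, -0.19, -0.803]
force: [-1.0, -0.2, 1.5]
opening: -0.0
gripper_force: 0.6
t 18.7 tip deck [104.3  40.5  93. ] F deck [-0.1 -0.1  1.8] q [-0.15 -0.36  2.15  0.18  0.86  1.21] open -0.0
```

Now 1 mm steps with force reading, watching for the rise.

```bash
python3 -m handwheel '[[1,0,0,0.001,0,0,0],[1,0,0,0.002,0,0,0],[1,0,0,0.003,0,0,0]]'; python3 -c "
from h import *
st()"; python3 -m handwheel '[[1,0,0,0.001,0,0,0],[1,0,0,0.002,0,0,0]]'; python3 -c "
from h import *
st()"
```

```text
t: 19.08
tool_pos: [0.5964, 0.0183, 0.1417]
orientation: [-2.995, -0.19, -0.804]
force: [-2.0, -0.3, 2.2]
opening: 0.0004
gripper_force: 1.4
t 19.07 tip deck [104.4  40.5  90.1] F deck [-0.6 -0.1  2.9] q [-0.15 -0.36  2.15  0.18  0.85  1.21] open 0.0004
t: 19.32
tool_pos: [0.5974, 0.0184, 0.1404]
orientation: [-2.995, -0.191, -0.804]
force: [-7.4, -0.1, 5.9]
opening: 0.0006
gripper_force: 4.6
t 19.32 tip deck [104.6  40.4  88.4] F deck [-3.4  0.8  8.8] q [-0.15 -0.35  2.15  0.18  0.85  1.21] open 0.0006
```

```bash
python3 -m handwheel '[[1,0,0,0.001,0,0,0],[1,0,0,0.002,0,0,0],[1,0,0,0.002,0,0,0]]'; python3 -c "
from h import *
st()"; python3 -m handwheel '[[1,0,0,0.001,0,0,0],[1,0,0,0.001,0,0,0]]'; python3 -c "
from h import *
st()"
```

```text
t: 19.7
tool_pos: [0.5986, 0.0185, 0.1392]
orientation: [-2.995, -0.191, -0.804]
force: [-9.3, -0.7, 10.3]
opening: 0.0006
gripper_force: 6.4
t 19.7 tip deck [105.   40.4  86.8] F deck [-2.9  0.5 13.5] q [-0.15 -0.35  2.15  0.18  0.84  1.21] open 0.0006
t: 19.95
tool_pos: [0.5992, 0.0186, 0.1386]
orientation: [-2.995, -0.191, -0.805]
force: [-10.9, -0.8, 11.9]
opening: 0.0005
gripper_force: 7.8
t 19.95 tip deck [105.2  40.4  86. ] F deck [-3.5  0.6 15.7] q [-0.14 -0.35  2.15  0.18  0.84  1.21] open 0.0005
```

```bash
python3 -m handwheel '[[1,0,0,0.001,0,0,0],[1,0,0,0.002,0,0,0],[1,0,0,0.002,0,0,0]]'; python3 -c "
from h import *
st()"; python3 -m handwheel '[[1,0,0,-0.002,0,0,0],[1,0,0,-0.003,0,0,0],[1,0,0,-0.003,0,0,0]]'; python3 -c "
from h import *
st()"
```

```text
t: 20.32
tool_pos: [0.6001, 0.0186, 0.1373]
orientation: [-2.995, -0.191, -0.805]
force: [-17.0, -0.7, 16.1]
opening: 0.0005
gripper_force: 11.2
t 20.32 tip deck [105.4  40.4  84.4] F deck [-6.6  1.4 22.4] q [-0.14 -0.34  2.14  0.18  0.84  1.21] open 0.0005
t: 20.7
tool_pos: [0.5982, 0.0185, 0.138]
orientation: [-2.995, -0.19, -0.803]
force: [-0.4, 0.3, 0.8]
opening: 0.0006
gripper_force: 0.0
t 20.7 tip deck [104.1  40.5  85.9] F deck [0.1 0.4 0.9] q [-0.15 -0.35  2.15  0.18  0.84  1.21] open 0.0006
```

Run:
```python
from h import *
go((104,40.5,150),-90); go((67,40.5,150),-8)
```

```text
(104, 40.5, 150) shift [-0.0, -0.0002, -0.0641] turn [-0.0007, -0.0001, -0.0] tcp [0.566 0.015 0.193]
(67, 40.5, 150) shift [-0.037, -0.0002, -0.0641] turn [-0.0005, -0.0006, -0.4556] tcp [0.535 0.01  0.175]
```

```bash
python3 -m handwheel '[[1,0,0,-0.03,0,0,0],[1,0,0,-0.064,0,0,0],[0.2,-0.037,0,-0.064,0,0,-0.1],[0.2,-0.037,0,-0.064,0,0,-0.2],[0.2,-0.037,0,-0.064,0,0,-0.3],[0.2,-0.037,0,-0.064,0,0,-0.4],[0.2,-0.037,0,-0.064,0,0,-0.4556],[0.2,-0.037,0,-0.064,0,0,-0.4556],[0.2,-0.037,0,-0.064,0,0,-0.4556],[0.2,-0.037,0,-0.064,0,0,-0.4556],[0.2,-0.037,0,-0.064,0,0,-0.4556],[0.2,-0.037,0,-0.064,0,0,-0.4556]]'
python3 - <<'E'
from h import *
st(); go((67,40.5,90),-8)
T=robot.read_camera("top");S=robot.read_camera("side");s=robot.read_state();a=[]
W=s["tool_pos"]+R.from_rotvec(s["orientation"]).apply([[0,0,.014],[0,0,-.01],[0,.017,-.01],[0,-.017,-.01]])
for p,(x0,y0,w,h) in((S,(205,145,80,100)),(T,(220,150,53,70))):
    im=cv2.resize(np.ascontiguousarray(p["frame"][y0:y0+h,x0:x0+w,::-1]),None,fx=5.9,fy=5.9,interpolation=cv2.INTER_CUBIC)
    for i,q in enumerate((proj(p,W)+.5-[x0,y0])*5.9):cv2.circle(im,tuple(map(int,q)),3,((0,0,255),(0,255,255),(0,255,0),(0,255,0))[i],1)
    a.append(cv2.copyMakeBorder(im,0,590-im.shape[0],0,0,0))
cv2.imwrite("pics/grip.png",np.hstack(a)[:,:800])
E
```

```text
t: 22.2
tool_pos: [0.5348, 0.0103, 0.1751]
orientation: [1.97, 1.94, 0.592]
force: [0.4, -0.8, 0.3]
opening: 0.0374
gripper_force: 0.0
t 22.2 tip deck [ 67.3  40.3 150. ] F deck [ 0.4 -0.9  0.2] q [-0.2  -0.61  2.26  0.19  1.   -0.24] open 0.0374
(67, 40.5, 90) shift [0.0, -0.0003, 0.06] turn [0.0001, -0.0007, -0.0009] tcp [0.564 0.014 0.123]
```

View pics/grip.png

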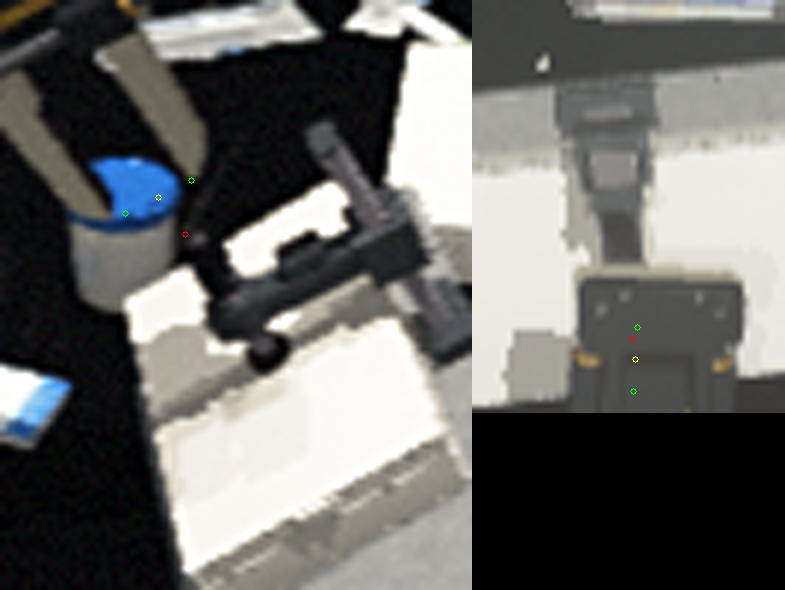

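```bash
python3 -m handwheel '[[0.2,0,0,0.015,0,0,0],[0.2,0,0,0.03,0,0,0],[0.2,0,0,0.04,0,0,0],[0.2,0,0,0.048,0,0,0],[0.2,0,0,0.053,0,0,0],[0.2,0,0,0.057,0,0,0],[0.2,0,0,0.06,0,0,0],[0.2,0,0,0.06,0,0,0]]'; python3 -c "
from h import *
st()"
```

```text
t: 23.3
tool_pos: [0.5647, 0.0142, 0.1232]
orientation: [1.967, 1.943, 0.591]
force: [-0.7, -0.8, -0.6]
opening: 0.0374
gripper_force: 0.0
t 23.3 tip deck [67.4 40.5 90. ] F deck [-1.  -0.7 -0.1] q [-0.17 -0.45  2.25  0.2   0.84 -0.25] open 0.0374
```

```bash
python3 -m handwheel '[[0.6,0,0,0,0,0,0],[1,0,0,0,0,0,0],[1,0,0,0,0,0,0],[1,0,0,0,0,0,0],[1,0,0,0,0,0,0]]' 25; python3 -c "
from h import *
st()"
```

```text
t: 23.92
tool_pos: [0.5659, 0.0141, 0.1245]
orientation: [1.965, 1.94, 0.594]
force: [10.4, 0.8, -3.0]
opening: 0.0135
gripper_force: 24.8
t 23.93 tip deck [69.1 40.1 90.5] F deck [ 7.5 -0.6 -7.8] q [-0.17 -0.45  2.25  0.2   0.84 -0.25] open 0.0135
```

```bash
python3 -m handwheel '[[1,0,0.001,0,0,0,0],[1,0,0.002,0,0,0,0.05],[1,0,0.002,0,0,0,0.1],[1,0,0.002,0,0,0,0.15],[1,0,0.002,0.001,0,0,0.2],[1,0,0.002,0.001,0,0,0.25],[1,0,0.002,0.001,0,0,0.3]]' 30; python3 -c "
from h import *
st(); print(robot.read_state()['wrist_torque'])"
```

```text
t: 24.8
tool_pos: [0.5658, 0.0145, 0.1234]
orientation: [2.815, 0.888, 0.777]
force: [-16.4, -0.6, 12.3]
opening: 0.013
gripper_force: 30.1
t 24.8 tip deck [68.5 40.6 89.6] F deck [-8.   1.5 18.8] q [-0.17 -0.44  2.24  0.2   0.85  0.7 ] open 0.013
[0.24130598 2.26546223 0.45914894]
```

```bash
python3 -m handwheel '[[1,0,0,-0.001,0,0,0.05],[1,0,0,-0.002,0,0,0.1],[1,0,0,-0.002,0,0,0.15],[1,0,0,-0.002,0,0,0.2],[1,0,0,-0.002,0,0,0.25],[1,0,0,-0.002,0,0,0.27],[1,0,0,-0.002,0,0,0.27]]' 30; python3 -c "
from h import *
st(); s=robot.read_state();print(s['wrist_torque'])
Rt=deckR(np.load('d.npy')[3]).inv()*R.from_rotvec(s['orientation']); y=Rt.apply([0,1,0]); print(np.degrees(np.arctan2(y[1],y[0])))"
```

```text
t: 25.68
tool_pos: [0.5656, 0.0143, 0.1249]
orientation: [-2.898, 0.337, -0.758]
force: [0.3, 2.3, -0.6]
opening: 0.013
gripper_force: 30.0
t 25.68 tip deck [69.1 40.5 91. ] F deck [ 0.2  2.3 -0.8] q [-0.17 -0.44  2.24  0.2   0.85  1.54] open 0.013
[-0.13699254  0.82817645 -0.01708504]
-110.5551657354997
```

```bash
python3 -m handwheel '[[1,0,0,0,0,0,0.03],[1,0,0,0,0,0,0.03],[0.3,0,0,0,0,0,0.03],[0.3,0,0,0,0,0,0.03],[0.3,0,0,0,0,0,0.03],[0.3,0,0,-0.01,0,0,0.03],[0.3,0,0,-0.03,0,0,0.03],[0.3,0,0,-0.07,0,0,0.03],[0.3,0,0,-0.12,0,0,0.03],[0.3,0,0,-0.16,0,0,0.03],[0.3,0,0,-0.16,0,0,0.03]]'
python3 - <<'E'
from h import *
st(); case()
T=robot.read_camera("top");S=robot.read_camera("side");a=[]
for p,(x0,y0,w,h) in((S,(205,145,80,100)),(T,(195,150,55,80))):
    a.append(cv2.copyMakeBorder(cv2.resize(p["frame"][y0:y0+h,x0:x0+w,::-1],None,fx=5.9,fy=5.9,interpolation=cv2.INTER_CUBIC),0,590-int(h*5.9),0,0,0))
cv2.imwrite("pics/end.png",np.hstack(a)[:,:800])
E
```

```text
t: 27.05
tool_pos: [0.4873, 0.0029, 0.2693]
orientation: [-2.856, 0.47, -0.757]
force: [-0.2, 0.5, 0.3]
opening: 0.0327
gripper_force: 0.0
t 27.05 tip deck [ 72.9  39.  255.6] F deck [0.1 0.6 0.3] q [-0.25 -0.82  2.21  0.2   1.26  1.63] open 0.0327
case top rect 0.64 [210.4, 170.2, 283.6, 221.7]
```

View pics/end.png

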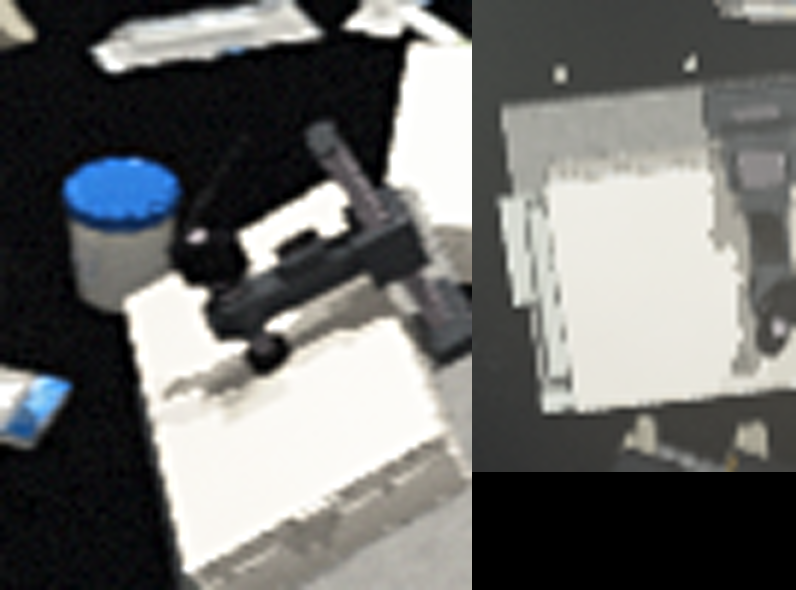

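The picture shows the case's left end against the stop (top view, about x 545). The foot is on the lid at (265, 350), the wing at (210, 255) has turned by about a quarter turn, and the gripper is clear.

```bash
python3 -c "
from plant import robot
print(robot.close_job())"
```

```text
the job is handed in; nothing more can be done
None
```

The job is handed in: the case is home against the stop, the jaw is down and bound on the lid, the wing handle is turned about 105° clockwise and released, and no bystander was touched; no verdict came back.

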